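# Log a cheese wheel at the scale console and close its splash cover

## Robot

A 6-joint arm with a two-finger parallel gripper is mounted at the origin on the work surface. World frame = base frame: x ahead of the robot, y to its left, z up, the work surface at z = 0. Lengths are in m, angles in degrees, forces in N, time in s.
With the tool pointing down it reaches from about 0.3 to 0.75 m from the base axis. Payload 8.5 kg.
Tool frame: the origin (TCP) lies midway between the tips of the shut fingers; the grasp point (between the pads) lies grasp_offset behind it (grasp_offset is the distance from the TCP to the grasp point, in m); z points along the fingers, y is the line along which they close (so a half turn about z gives the same grasp; the last joint's range is limited). The gripper opens to 85 mm and grips with 20 to 120 N. Pads are 22 mm wide; open, the fingers measure 114 mm over their backs; the gripper's body (76 mm by 85 mm) begins 54 mm behind the grasp point. The pads swing forward as they close: fully open they stand 13 mm farther back than shut.
Start: joints at [-83.44, 21.807, 74.336, -0, 83.858, -12.336], TCP at [0.178, -0.52, 0.231] pointing down, gripper open.
Joint ranges: [-178.18, 178.18], [-50.72, 133.34], [12.68, 142.11], [-81.47, 261.47], [9.98, 163.14], [-165.26, 165.26]. Speed limits (degrees/s): [136.94, 136.94, 180, 180, 180, 180].

## Interface

Orientations are given as a 3x3 rotation matrix whose columns are the frame's x, y, z axes.
In Python, from rig import observe, get_image, camera_params, close_job, grasp_offset gives the robot as it stands.
- The arm moves only by the shell command python3 -m handwheel 'ROWS' [OPENING] [FORCE]. ROWS is JSON, a list of rows, each a list of 2 entries, a list of its own where there are three numbers: the shift along the tool's x, y, z as a fraction of full scale, then the turn, a rotation vector about the tool's x, y, z as a fraction of full scale. In form: [[[dx, dy, dz], [ax, ay, az]], ...]. A call has 1 to 10 rows; each row is the pose to reach, as a shift and turn from the pose commanded when the call began, along the tool's axes at that moment, turning the shorter way round; what a row does not reach only later rows make up. Full scale, the value 1, is 0.5 m for a shift and pi rad for a turn. A row lasts 1/10 s, in which the tool goes at most 50 mm and 8.59 degrees, less where a joint would pass 70% of its speed; a pose out of reach is approached as far as the arm can. A call with a number of a shift or a turn outside -1 to 1 is refused whole. A call with a gripper value outside its range is refused whole. OPENING is the opening, from 0 (shut) to 1 (fully open), set as the call begins (- or left out, the last holds). The fingers move at their own pace and stop on an object; FORCE is the grip in N (left out, the last holds). Time passes only in rows, so rows that repeat a pose let the fingers close. It gives the time, the measured TCP pose, the force, the opening and the grip force at its end, in the units of the state.
- observe(): the state, without advancing time (a new reading comes with each control period).
- get_image(name): name is "scene" or "side" or "wrist"; returns (picture, depth): 384x512x3 uint8, red, green, blue; 384x512 float32, m along the optical axis (not along the pixel's ray), 0 where there is no reading.
- camera_params(name): a dict with "K" (3x3 intrinsics, pixels), "R" (3x3) and "t" (3): a world point X has camera coordinates R X + t. Camera axes: x right, y down, z forward; pixel columns grow to the right and rows downward; lengths in m; the calibration is good to about 2 mm. The wrist camera is an equidistant fisheye: a pixel r from the principal point sees the ray r / f radians off the axis. A picture is of the moment at which its call begins: read the wrist's pose just before it. camera_params takes no time and is no camera call; for the wrist camera it gives the pose at the moment of the call.
- close_job(): hands the job in; it is judged then, once.
The state is a dict: "time_s": time; "q": joint angles; "qvel": joint speeds; "joint_efforts": joint torques, N m; "position": TCP position; "tool_rot": TCP orientation; "ft_force": force on the tool from outside, world axes, zero at the start; "wrist_torque": the same for the moment, N m; "grip_width": finger opening in m; "gripper_force": force on a finger pad.
Only numpy, scipy, OpenCV 4.12 (cv2) and the standard library are available. Lean on these libraries where they do the work, as an engineer would, in place of code of your own. Each camera call takes 0.05 s, during which the arm holds its last target. There are 200 camera calls.

## Task

Log the cheese that lies on the bench scale: at the console, press the white key, then the yellow key, then the green key, one at a time, each fully down and let up again before the next, and leave the red key alone. Then fold the blue-framed splash cover down flat over the keys. Leave the cheeses, the brush and the bottle where they are.

Things in the scene. Friction and masses are not known exactly. Their poses are not given: they have to be found in the camera images.
- console: aluminium box 170 mm deep (x), 340 wide (y), key deck 40 mm up; side walls (inner faces at y = +-159 mm) and a back wall (x = 71 to 83 mm) rise 32 mm above the deck, front open. Origin: centre of its underside; x points to its back, away from the robot, z up. Four keys in a row at x = -15 mm, y = -99, -33, 33, 99 mm, colours in any order
- key_white_top (a point): centre of the top of the white key: round spring key 44 mm across in a black collar 60 mm across; its top stands 24 mm above the console's deck when up
- key_white (a joint): how far the white key is pressed: 0 up, 0.008 m fully down (takes 4 N)
- key_yellow_top (a point): centre of the top of the yellow key: round spring key 44 mm across in a black collar 60 mm across; its top stands 24 mm above the console's deck when up
- key_yellow (a joint): how far the yellow key is pressed: 0 up, 0.008 m fully down (takes 4 N)
- key_green_top (a point): centre of the top of the green key: round spring key 44 mm across in a black collar 60 mm across; its top stands 24 mm above the console's deck when up
- key_green (a joint): how far the green key is pressed: 0 up, 0.008 m fully down (takes 4 N)
- key_red_top (a point): centre of the top of the red key: round spring key 44 mm across in a black collar 60 mm across; its top stands 24 mm above the console's deck when up
- key_red (a joint): how far the red key is pressed: 0 up, 0.008 m fully down (takes 4 N)
- cover (a joint): angle of the splash cover: 0 folded flat over the keys, 1.57 upright, 2.0 leaning fully back. Stiff hinge: it stays where it is left (2 to 3 N at its free edge moves it)
- cover_hinge (a point): middle of the cover's hinge line, along the console's y on top of the back wall, 73 mm above the table and 77 mm behind the console's origin
- cover_edge (a point): middle of the free edge of the cover, on its outer face (the one facing away from the robot when open, on top when shut). The cover is a clear plate in a blue frame, 155 mm from hinge to free edge, 310 mm wide, 6 mm thick; shut, its top is 79 mm above the table
- cheese_scale: yellow wheel of cheese on the bench scale, 150 mm across, 65 mm high; bystander. Origin: centre of its underside
- cheese_left: pale wheel of cheese with a white band beside the console, 140 mm across, 60 mm high; bystander. Origin: centre of its underside
- cheese_small: small dark yellow wheel of cheese behind the console, 100 mm across, 50 mm high; bystander. Origin: centre of its underside
- cheese_back: small yellow wheel of cheese behind the console, 110 mm across, 55 mm high; bystander. Origin: centre of its underside
- brush: wooden rind brush lying bristles down, 130 x 50 mm, 32 mm high; bystander. Origin: centre of its underside
- sprayer: blue bottle standing upright, 64 mm across, 150 mm high; bystander. Origin: centre of its underside

How it is judged (in metres and radians):
On the way, in this order (a step that is already met when the one before it is completed fails the run):
1. the white key is pressed at least 6 of its 8 mm, the other keys up (value of joint key_white above 0.006 m and value of joint each of key_yellow, key_green, key_red below 0.002 m), for 0.05 s.
2. the white key is let up again, all keys up (value of joint each of key_white, key_yellow, key_green, key_red below 0.002 m), for 0.05 s.
3. the yellow key is pressed at least 6 of its 8 mm, the other keys up (value of joint key_yellow above 0.006 m and value of joint each of key_white, key_green, key_red below 0.002 m), for 0.05 s.
4. the yellow key is let up again, all keys up (all of step 2), for 0.05 s.
5. the green key is pressed at least 6 of its 8 mm, the other keys up (value of joint key_green above 0.006 m and value of joint each of key_white, key_yellow, key_red below 0.002 m), for 0.05 s.
6. the green key is let up again, all keys up (all of step 4), for 0.05 s.
7. the cover is folded down (within 0.08 rad of flat), all keys up (all of step 6 and value of joint cover below 0.08 rad), for 0.2 s.
At the end, for the whole second after the job is handed in: the white, yellow and green keys have been pressed in that order (at least 6 of 8 mm, each let up within 2 mm before the next), the cover lies at rest within 0.08 rad of flat over the keys, and all keys are up (within 2 mm) (all of step 7 and velocity of joint cover below 0.05 rad/s); the robot touches nothing.
It fails at once if the red key is pressed more than 3 mm (value of joint key_red above 0.003 m).
It fails at once if a cheese, the brush or the bottle is moved more than 30 mm (distance of any of cheese_scale, cheese_left, cheese_small, cheese_back, brush, sprayer from where it was at the start of the episode above 0.03 m).
It also fails if it takes over 59 s, if anything falls off the work surface, if the arm or the gripper's body presses on something with over 40 N, if the wrist force passes 120 N, or if a joint passes its speed limit or range.

## Working session

There is one attempt and no reset: what is moved stays moved. The work goes in short steps, Python scripts to look and compute and a shell command to move; the robot and the scene stay as the last step left them, time stands still between calls to the robot, and variables do not carry over. Pictures are saved under pics/ and viewed, at most 10 in all, crops included, and the job is handed in when it is done.

```bash
mkdir -p pics; ls; cat > h.py <<'E'
import numpy as np, cv2
from rig import *
def snap(n,f):
    im,d=get_image(n); P=camera_params(n)
    cv2.imwrite(f'pics/{f}.png',im[:,:,::-1]); np.savez(f'{f}.npz',im=im,d=d,K=P['K'],R=P['R'],t=P['t'])
def pt(f,u,v):
    z=np.load(f+'.npz');D=z['d'][v-1:v+2,u-1:u+2];D=D[D>0];d=np.median(D) if D.size else 0
    c=d*np.linalg.inv(z['K'])@[u,v,1]
    return z['R'].T@(c-z['t'])
E
python3 - <<'E'
from h import *
snap('scene','s0');snap('side','d0')
o=observe();print(o['time_s'],o['position'],o['tool_rot'],o['ft_force'],grasp_offset)
E
```

```text
pics
0.1 [ 0.17809186 -0.52010027  0.23078325] [[ 9.46105168e-01  3.23859528e-01 -1.32023706e-04]
 [ 3.23859427e-01 -9.46104352e-01  1.27538192e-03]
 [ 2.88136386e-04 -1.24940255e-03 -9.99999178e-01]] [ 0.38164962 -0.01623446  0.13319203] 0.0187
```

View pics/s0.png

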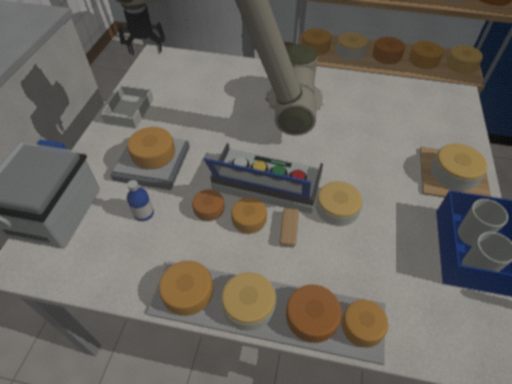

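View pics/d0.png

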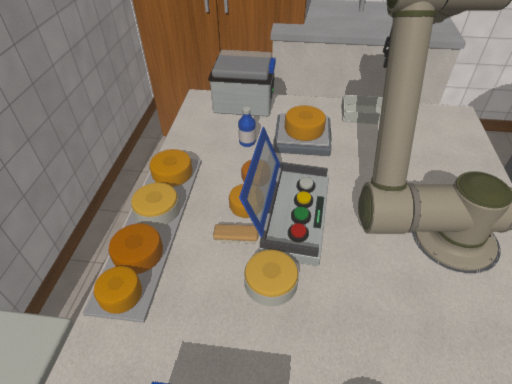

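The scene shows the console with its cover standing open. In the side view the keys are white (306,184), yellow (304,199), green (301,215) and red (298,232). I'll enlarge both views to read pixels.

```bash
python3 - <<'E'
from h import *
a=cv2.imread('pics/d0.png')[125:265,230:340];b=cv2.imread('pics/s0.png')[140:220,195:335]
cv2.imwrite('pics/da.png',cv2.resize(a,None,fx=4,fy=4,interpolation=cv2.INTER_CUBIC))
cv2.imwrite('pics/sa.png',cv2.resize(b,None,fx=5,fy=5,interpolation=cv2.INTER_CUBIC))
for n,u,v in [('w',306,184),('y',304,199),('g',301,215),('r',298,232)]: print(n,pt('d0',u,v).round(4))
E
```

```text
w [ 0.4489 -0.1083  0.0664]
y [ 0.4527 -0.0426  0.0655]
g [0.4589 0.0239 0.066 ]
r [0.4645 0.0878 0.0655]
```

View pics/da.png

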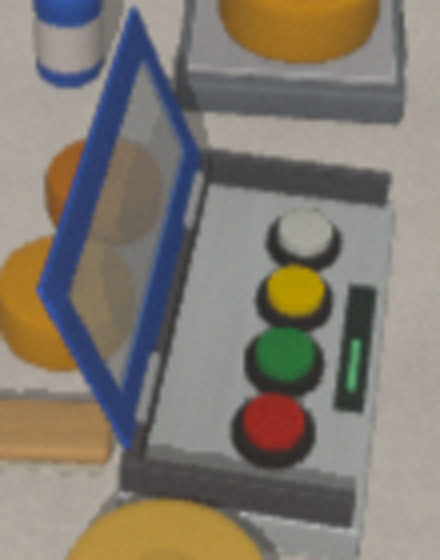

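View pics/sa.png

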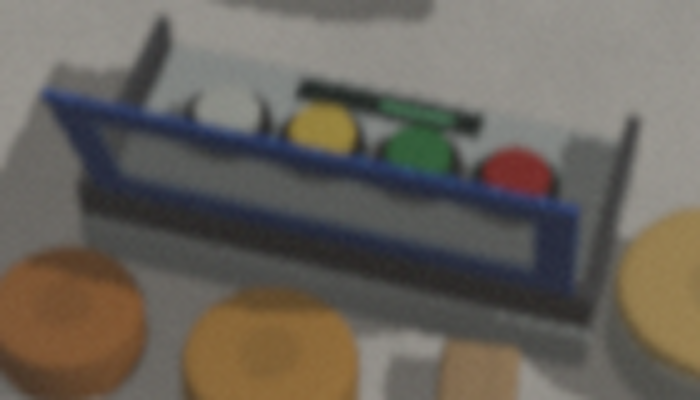

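The crops show side-view key centres near white (306,183), yellow (304,198), green (301,213) and red (298.5,230). The cover's free-edge corners are at side (263.7,128) and (241.2,198), and at scene (204,159) and (310.6,181.4).

```bash
python3 - <<'E'
from h import *
S={k:np.load(k+'.npz') for k in('s0','d0')}
def tri(a,b):
    A=[];
    for k,p in(('s0',a),('d0',b)):
        z=S[k];P=z['K']@np.c_[z['R'],z['t']];A+=[p[0]*P[2]-P[0],p[1]*P[2]-P[1]]
    X=np.linalg.svd(np.array(A))[2][-1];return X[:3]/X[3]
def plane(k,p,h):
    z=S[k];d=z['R'].T@np.linalg.inv(z['K'])@[*p,1];c=-z['R'].T@z['t'];return c+d*(h-c[2])/d[2]
D={'w':(306.2,183),'y':(304,197.7),'g':(301.2,213.2),'r':(298.5,230)}
C={'w':(240.5,161),'y':(259.6,165.4),'g':(279,170.5),'r':(298.2,176)}
for n in D: print(n,'plane',plane('d0',D[n],.064).round(4),'tri',tri(C[n],D[n]).round(4))
f=tri((204,159),(263.7,128));n=tri((310.6,181.4),(241.2,198));print('edge',f,n,np.linalg.norm(f-n))
K=np.array([plane('d0',D[k],.064) for k in 'wygr'])
d=K[3]-K[0];d/=np.linalg.norm(d);print('spacing',np.diff(K,axis=0)@d)
x=np.array([d[1],-d[0],0]);print('yaw',np.degrees(np.arctan2(x[1],x[0])))
o=K.mean(0)+.015*x;o[2]=0;print('console',o)
hg=o+.077*x;hg[2]=.073;m=(f+n)/2;print('hinge',hg,'edge mid',m,'r',np.linalg.norm(m-hg),'ang',np.degrees(np.arctan2(m[2]-.073,-(m-hg)@x)))
for nm,u,v in[('cheeseback',250,206-4),]: print(pt('d0',u,v))
ob=observe();R=ob['tool_rot']
for n_,k in zip('wygr',K): print(n_,'tool shift',R.T@(k+[0,0,.06]-ob['position'])/.5)
E
```

```text
w plane [ 0.4483 -0.1155  0.064 ] tri [ 0.4475 -0.1194  0.0617]
y plane [ 0.4528 -0.0495  0.064 ] tri [ 0.4522 -0.0536  0.0608]
g plane [0.4586 0.0149 0.064 ] tri [0.4588 0.0121 0.0601]
r plane [0.4634 0.0792 0.064 ] tri [0.4647 0.076  0.0569]
edge [ 0.59378042 -0.18645975  0.21160094] [0.6154734  0.11882649 0.2143208 ] 0.3060680857840032
spacing [0.066119   0.06470149 0.06448036]
yaw -4.441483732801054
console [ 0.47072889 -0.01888716  0.        ]
hinge [ 0.54749765 -0.02485011  0.073     ] edge mid [ 0.60462691 -0.03381663  0.21296087] r 0.15143710218831757 ang 112.38752831168087
[0.59765664 0.08972113 0.17243203]
w tool shift [ 0.77329173 -0.59030332  0.21452702]
y tool shift [ 0.824536   -0.71221491  0.2146941 ]
g tool shift [ 0.87721775 -0.83041865  0.21485696]
r tool shift [ 0.9280302  -0.94894724  0.21501969]
```

White is at the console's -y end, and the geometry is consistent: key spacing 65 mm, console yaw -4.4°, cover at 112° with radius 151 mm. I'll move above white, shut the fingers and align the yaw.

```bash
python3 -m handwheel '[[[0.773,-0.59,0.06],[0,0,0.13]],[[0.773,-0.59,0.06],[0,0,0.13]],[[0.773,-0.59,0.06],[0,0,0.13]],[[0.773,-0.59,0.06],[0,0,0.13]],[[0.773,-0.59,0.06],[0,0,0.13]],[[0.773,-0.59,0.06],[0,0,0.13]],[[0.773,-0.59,0.06],[0,0,0.13]],[[0.773,-0.59,0.06],[0,0,0.13]],[[0.773,-0.59,0.06],[0,0,0.13]],[[0.773,-0.59,0.06],[0,0,0.13]]]' 0 40; python3 -m handwheel '[[[0,0,0],[0,0,0]],[[0,0,0],[0,0,0]],[[0,0,0],[0,0,0]],[[0,0,0],[0,0,0]]]'
cat >>h.py <<'E'
K={'w':[.4483,-.1155,.064],'y':[.4528,-.0495,.064],'g':[.4586,.0149,.064],'r':[.4634,.0792,.064]}
def st():
    o=observe();R=o['tool_rot'];print(o['time_s'],o['position'].round(4) if hasattr(o['position'],'round') else o['position'],o['ft_force'])
    print(np.round(R,4))
    for k in K: print(k,(np.array(R).T@(np.array(K[k])-o['position'])/.5).round(4))
E
python3 -c "
from h import *
st()"
```

```text
time_s: 1.1
position: [0.449, -0.1135, 0.201]
tool_rot: [[0.997, -0.077, -0.0], [-0.077, -0.997, 0.0], [-0.0, -0.0, -1.0]]
ft_force: [-0.3, -1.5, 0.4]
grip_width: -0.0001
gripper_force: 0.0
time_s: 1.5
position: [0.4478, -0.1171, 0.2014]
tool_rot: [[0.997, -0.08, -0.0], [-0.08, -0.997, -0.0], [-0.0, 0.0, -1.0]]
ft_force: [0.2, 0.2, 0.1]
grip_width: 0.0
gripper_force: 0.0
1.5 [ 0.4478 -0.1171  0.2014] [0.19471067 0.15966702 0.14912832]
[[ 9.968e-01 -8.040e-02 -1.000e-04]
 [-8.040e-02 -9.968e-01 -1.000e-04]
 [-0.000e+00  1.000e-04 -1.000e+00]]
w [ 0.0007 -0.0032  0.2747]
y [-0.0009 -0.1355  0.2747]
g [ 0.0003 -0.2648  0.2747]
r [-0.0005 -0.3938  0.2747]
```

```bash
python3 -m handwheel '[[[0,0,0.1],[0,0,0]],[[0,0,0.19],[0,0,0]],[[0,0,0.25],[0,0,0]],[[0,0,0.26],[0,0,0]],[[0,0,0.27],[0,0,0]],[[0,0,0.28],[0,0,0]],[[0,0,0.285],[0,0,0]],[[0,0,0.29],[0,0,0]],[[0,0,0.292],[0,0,0]],[[0,0,0.292],[0,0,0]]]'
```

```text
time_s: 2.5
position: [0.449, -0.1166, 0.056]
tool_rot: [[0.997, -0.078, 0.002], [-0.078, -0.997, -0.001], [0.002, 0.001, -1.0]]
ft_force: [0.5, -3.0, 5.0]
grip_width: 0.0001
gripper_force: 2.3
```

```bash
python3 -m handwheel '[[[0,0,0],[0,0,0]],[[0,0,0],[0,0,0]],[[0,0,0],[0,0,0]]]'; python3 -c "
from h import *
st();snap('side','d1')
i=cv2.imread('pics/d1.png')[125:265,230:340];cv2.imwrite('pics/d1a.png',cv2.resize(i,None,fx=4,fy=4,interpolation=2))"
```

```text
time_s: 2.8
position: [0.4489, -0.1166, 0.056]
tool_rot: [[0.997, -0.078, 0.002], [-0.078, -0.997, -0.001], [0.002, 0.001, -1.0]]
ft_force: [0.2, -2.9, 5.4]
grip_width: -0.0002
gripper_force: 2.8
2.8 [ 0.4489 -0.1166  0.056 ] [ 0.21320431 -2.89343154  5.42122884]
[[ 0.9969 -0.0784  0.002 ]
 [-0.0784 -0.9969 -0.0015]
 [ 0.0021  0.0013 -1.    ]]
w [-0.0014 -0.0021 -0.016 ]
y [-0.0028 -0.1344 -0.0161]
g [-0.0013 -0.2637 -0.0163]
r [-0.0018 -0.3927 -0.0165]
```

View pics/d1a.png

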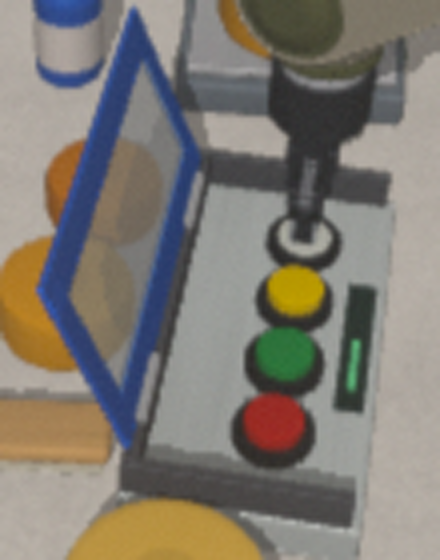

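White is fully down: the fingers sit on it at crop (303,238), at z 0.056 with 5 N. I'll lift, then go to yellow and press it.

```bash
python3 -m handwheel '[[[0,0,-0.04],[0,0,0]],[[0,0,-0.1],[0,0,0]],[[0,0,-0.1],[0,0,0]],[[0,-0.07,-0.1],[0,0,0]],[[-0.002,-0.134,-0.1],[0,0,0]],[[-0.002,-0.134,-0.1],[0,0,0]],[[-0.002,-0.134,-0.1],[0,0,0]]]';python3 -c "
from h import *
st()"
```

```text
time_s: 3.55
position: [0.4523, -0.0487, 0.1049]
tool_rot: [[0.997, -0.077, -0.001], [-0.077, -0.997, 0.0], [-0.001, -0.0, -1.0]]
ft_force: [0.6, -0.4, -0.3]
grip_width: -0.0003
gripper_force: 0.0
3.55 [ 0.4523 -0.0487  0.1049] [ 0.62926181 -0.38305763 -0.26039251]
[[ 9.97e-01 -7.70e-02 -8.00e-04]
 [-7.70e-02 -9.97e-01  3.00e-04]
 [-8.00e-04 -3.00e-04 -1.00e+00]]
w [0.0025 0.1338 0.0818]
y [0.0013 0.0015 0.0819]
g [ 0.0029 -0.1278  0.0819]
r [ 0.0026 -0.2568  0.0819]
```

```bash
python3 -m handwheel '[[[0,0,0.06],[0,0,0]],[[0,0,0.07],[0,0,0]],[[0,0,0.08],[0,0,0]],[[0,0,0.09],[0,0,0]],[[0,0,0.095],[0,0,0]],[[0,0,0.1],[0,0,0]],[[0,0,0.101],[0,0,0]],[[0,0,0.101],[0,0,0]],[[0,0,0.101],[0,0,0]]]'
```

```text
time_s: 4.45
position: [0.4528, -0.0496, 0.0559]
tool_rot: [[0.997, -0.078, 0.001], [-0.078, -0.997, -0.001], [0.001, 0.001, -1.0]]
ft_force: [-4.1, -2.5, 11.8]
grip_width: -0.0002
gripper_force: 6.0
```

```bash
python3 -m handwheel '[[[0,0,-0.04],[0,0,0]],[[0,0,-0.1],[0,0,0]],[[0,0,-0.1],[0,0,0]],[[0,-0.07,-0.1],[0,0,0]],[[0.001,-0.13,-0.1],[0,0,0]],[[0.001,-0.13,-0.1],[0,0,0]],[[0.001,-0.13,-0.1],[0,0,0]]]';python3 -c "
from h import *
st()"
```

```text
time_s: 5.15
position: [0.4581, 0.0159, 0.1045]
tool_rot: [[0.997, -0.077, -0.0], [-0.077, -0.997, 0.0], [-0.0, -0.0, -1.0]]
ft_force: [-0.8, -0.3, 0.5]
grip_width: 0.0005
gripper_force: 0.0
5.15 [0.4581 0.0159 0.1045] [-0.8104791  -0.32533501  0.49250923]
[[ 9.97e-01 -7.71e-02 -1.00e-04]
 [-7.71e-02 -9.97e-01  0.00e+00]
 [-1.00e-04 -0.00e+00 -1.00e+00]]
w [0.0008 0.2635 0.0811]
y [-0.0004  0.1312  0.0811]
g [0.0013 0.0019 0.0811]
r [ 0.0009 -0.1271  0.0811]
```

```bash
python3 -m handwheel '[[[0,0,0.06],[0,0,0]],[[0,0,0.07],[0,0,0]],[[0,0,0.08],[0,0,0]],[[0,0,0.09],[0,0,0]],[[0,0,0.095],[0,0,0]],[[0,0,0.1],[0,0,0]],[[0,0,0.101],[0,0,0]],[[0,0,0.101],[0,0,0]],[[0,0,0.101],[0,0,0]]]'
```

```text
time_s: 6.05
position: [0.4585, 0.0152, 0.0558]
tool_rot: [[0.997, -0.078, 0.002], [-0.078, -0.997, -0.001], [0.002, 0.001, -1.0]]
ft_force: [-5.8, -2.1, 16.9]
grip_width: 0.0001
gripper_force: 8.5
```

Green bottomed too. Next I'll lift, pass over the cover's edge at its middle, and come down behind it.

```bash
python3 -m handwheel '[[[0,0,-0.1],[0,0,0]],[[0,0,-0.2],[0,0,0]],[[0,0,-0.3],[0,0,0]],[[0,0,-0.4],[0,0,0]],[[0,0,-0.48],[0,0,0]],[[0.1,0.066,-0.48],[0,0,0]],[[0.2,0.066,-0.48],[0,0,0]],[[0.3,0.066,-0.48],[0,0,0]],[[0.394,0.066,-0.48],[0,0,0]],[[0.394,0.066,-0.48],[0,0,0]]]'; python3 -m handwheel '[[[0,0,0],[0,0,0]],[[0,0,0.1],[0,0,0]],[[0,0,0.2],[0,0,0]],[[0,0,0.2],[0,0,0]],[[0,0,0.2],[0,0,0]]]'; python3 - <<'E'
from h import *
st();snap('side','d2');snap('scene','s2')
a=cv2.imread('pics/d2.png')[85:285,190:370];b=cv2.imread('pics/s2.png')[100:250,160:360]
cv2.imwrite('pics/d2a.png',np.hstack([cv2.resize(a,(405,450)),cv2.resize(b,(390,450))]))
E
```

```text
time_s: 7.05
position: [0.6556, -0.0334, 0.2909]
tool_rot: [[0.997, -0.079, -0.003], [-0.079, -0.997, 0.001], [-0.003, -0.001, -1.0]]
ft_force: [-1.1, -0.2, -0.5]
grip_width: -0.0001
gripper_force: 0.0
time_s: 7.55
position: [0.6517, -0.0327, 0.1967]
tool_rot: [[0.997, -0.078, 0.002], [-0.078, -0.997, -0.0], [0.002, 0.0, -1.0]]
ft_force: [-0.2, -0.3, 0.8]
grip_width: -0.0
gripper_force: 0.0
7.55 [ 0.6517 -0.0327  0.1967] [-0.17064869 -0.34557953  0.83592018]
[[ 9.969e-01 -7.850e-02  1.700e-03]
 [-7.850e-02 -9.969e-01 -3.000e-04]
 [ 1.700e-03  2.000e-04 -1.000e+00]]
w [-0.393   0.1969  0.2648]
y [-0.3943  0.0646  0.2648]
g [-0.3929 -0.0647  0.2648]
r [-0.3934 -0.1937  0.2648]
```

View pics/d2a.png

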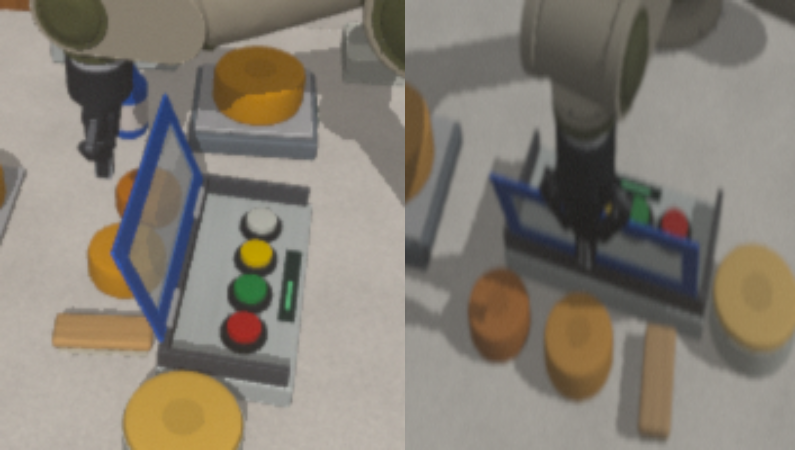

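The fingers are behind the cover and clear of it, at left (105,165) and right (585,255). I'll push it forward along its arc.

```bash
python3 -m handwheel '[[[-0.04,0,0],[0,0,0]],[[-0.08,0,0],[0,0,0]],[[-0.11,0,0],[0,0,0]],[[-0.14,0,0],[0,0,0]],[[-0.176,0,0],[0,0,0]],[[-0.21,0,0.001],[0,0,0]],[[-0.241,0,0.003],[0,0,0]],[[-0.272,0,0.012],[0,0,0]],[[-0.302,0,0.025],[0,0,0]],[[-0.302,0,0.025],[0,0,0]]]'; python3 - <<'E'
from h import *
st();snap('side','d3')
a=cv2.imread('pics/d3.png')[85:285,190:370];cv2.imwrite('pics/d3a.png',cv2.resize(a,(540,600)))
E
```

```text
time_s: 8.65
position: [0.5011, -0.0209, 0.1841]
tool_rot: [[0.997, -0.079, 0.003], [-0.079, -0.997, -0.001], [0.003, 0.001, -1.0]]
ft_force: [0.5, -0.0, -0.1]
grip_width: 0.0
gripper_force: 0.0
8.65 [ 0.5011 -0.0209  0.1841] [ 0.54835095 -0.03721509 -0.13107821]
[[ 9.969e-01 -7.850e-02  3.400e-03]
 [-7.850e-02 -9.969e-01 -1.000e-03]
 [ 3.500e-03  7.000e-04 -1.000e+00]]
w [-0.0912  0.1967  0.2401]
y [-0.0926  0.0644  0.24  ]
g [-0.0911 -0.0649  0.2399]
r [-0.0917 -0.1939  0.2398]
```

View pics/d3a.png

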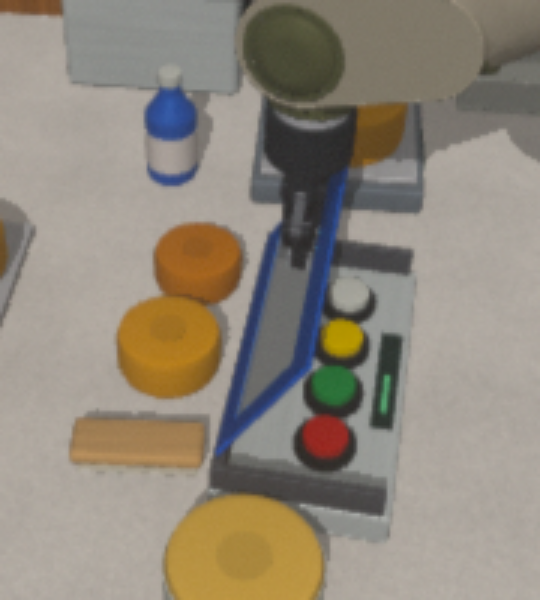

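The cover leans forward with its edge from (345,170) to (300,370), and the tip is on its outer face at (300,260). I'll continue down the arc.

```bash
python3 -m handwheel '[[[-0.03,0,0.016],[0,0,0]],[[-0.054,0,0.036],[0,0,0]],[[-0.077,0,0.06],[0,0,0]],[[-0.096,0,0.086],[0,0,0]],[[-0.112,0,0.115],[0,0,0]],[[-0.124,0,0.146],[0,0,0]],[[-0.132,0,0.178],[0,0,0]],[[-0.136,0,0.2],[0,0,0]],[[-0.136,0,0.21],[0,0,0]],[[-0.136,0,0.21],[0,0,0]]]'; python3 -m handwheel '[[[0,0,0.004],[0,0,0]],[[0,0,0.008],[0,0,0]],[[0,0,0.008],[0,0,0]],[[0,0,0.008],[0,0,0]]]'
```

```text
time_s: 9.7
position: [0.4348, -0.016, 0.0789]
tool_rot: [[0.997, -0.078, 0.002], [-0.078, -0.997, -0.001], [0.002, 0.001, -1.0]]
ft_force: [-6.5, 0.6, 18.3]
grip_width: -0.0
gripper_force: 9.2
time_s: 10.1
position: [0.4349, -0.016, 0.0784]
tool_rot: [[0.997, -0.078, 0.005], [-0.077, -0.997, -0.003], [0.005, 0.002, -1.0]]
ft_force: [-21.6, 3.9, 71.8]
grip_width: 0.0001
gripper_force: 35.5
```

Contact is firm at z 0.078, so the cover is flat. I'll retract and check.

```bash
python3 -m handwheel '[[[0,0,-0.02],[0,0,0]],[[0,0,-0.08],[0,0,0]],[[0,0,-0.18],[0,0,0]],[[0,0,-0.28],[0,0,0]],[[0,0,-0.36],[0,0,0]],[[0,0,-0.4],[0,0,0]],[[0,0,-0.4],[0,0,0]],[[0,0,-0.4],[0,0,0]]]'; python3 - <<'E'
from h import *
snap('side','d4')
a=cv2.imread('pics/d4.png')[85:285,190:370];cv2.imwrite('pics/d4a.png',cv2.resize(a,(540,600)))
for p in [(250,200),(270,165),(262,235),(290,170)]: print(p,pt('d4',*p).round(3))
E
```

```text
time_s: 10.9
position: [0.4339, -0.0157, 0.2732]
tool_rot: [[0.997, -0.079, 0.001], [-0.079, -0.997, -0.0], [0.001, 0.0, -1.0]]
ft_force: [-0.3, 0.4, -0.9]
grip_width: -0.0
gripper_force: 0.0
(250, 200) [ 0.616 -0.025  0.059]
(270, 165) [ 0.577 -0.261  0.001]
(262, 235) [0.562 0.119 0.076]
(290, 170) [ 0.503 -0.153  0.08 ]
```

View pics/d4a.png

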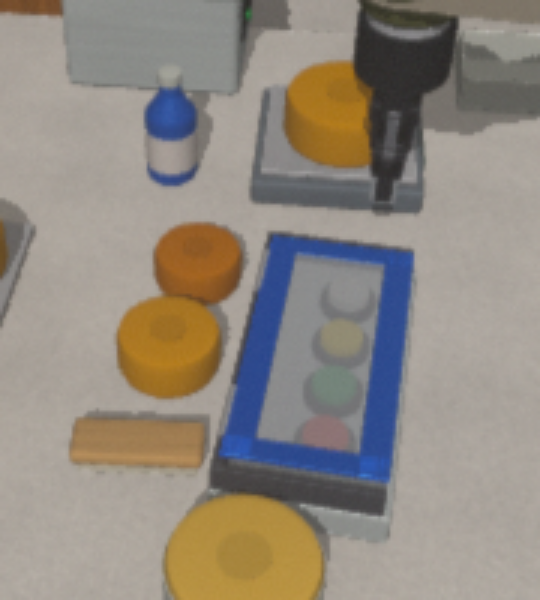

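The cover lies flat over all four keys, with its frame from (270,235) to (375,470) and its depth reading 76–80 mm. The robot is clear and the bystanders have not moved.

```bash
python3 -c "
from rig import *
print(close_job())"
```

```text
the job is handed in; nothing more can be done
None
```

The white, yellow and green keys were each pressed fully down and let up in that order, the cover is folded flat, and the red key and bystanders were left alone; the job is handed in, though the judge returned no verdict.

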